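# Start a timed stirring run by touching three keys in order

## Robot

A 6-joint arm with a two-finger parallel gripper is mounted at the origin on the work surface. World frame = base frame: x ahead of the robot, y to its left, z up, the work surface at z = 0. Lengths are in m, angles in degrees, forces in N, time in s.
With the tool pointing down it reaches from about 0.25 to 0.725 m from the base axis. Payload 9.7 kg.
Tool frame: the origin (TCP) lies midway between the tips of the shut fingers; the grasp point (between the pads) lies r.tcp_to_grasp behind it (r.tcp_to_grasp is the distance from the TCP to the grasp point, in m); z points along the fingers, y is the line along which they close (so a half turn about z gives the same grasp; the last joint's range is limited). The gripper opens to 85 mm and grips with 20 to 120 N. Pads are 22 mm wide; open, the fingers measure 114 mm over their backs; the gripper's body (76 mm by 85 mm) begins 54 mm behind the grasp point. The pads swing forward as they close: fully open they stand 13 mm farther back than shut.
Start: joints at [0, 4.979, 10.078, 95.1, 0, 90], TCP at [0.55, -0, 0.231] pointing down, gripper open.
Joint ranges: [-179.16, 179.16], [-48.56, 103.87], [-65.8, 70.77], [-126.05, 130.52], [-82.76, 87.17], [-180, 180]. Speed limits (degrees/s): [127.2, 127.2, 147.25, 180, 180, 180].

## Interface

Orientations are given as [roll, pitch, yaw] about the fixed x, y, z axes, in that order (R = Rz(yaw) Ry(pitch) Rx(roll)).
In Python, from plant import r gives the robot as it stands. Calls block until the motion is done:
- r.move_pose(position, orientation): joint-space move of the TCP to a pose.
- r.move_linear(position, vel=0.15, rotation=None, f_stop=None): straight line of the TCP; rotation=None keeps the orientation; vel is the mean speed in m/s. With f_stop (N) it stops when the force on the tool has changed by that much, and returns True; else False.
- r.goto_joints(angles): joint-space move.
- r.command_gripper(opening, grasp_force=None): finger opening in m; grasp_force is the grip in N (None keeps the last); returns when the fingers have stopped.
- r.dwell(seconds).
- r.inverse_kinematics(position, orientation): joint angles nearest the present ones, or None.
- r.camera(name): name is "scene" or "side" or "wrist"; returns (picture, depth): 420x560x3 uint8, red, green, blue; 420x560 float32, m along the optical axis (not along the pixel's ray), 0 where there is no reading.
- r.camera_model(name): a dict with "fx", "fy", "cx", "cy" (pixels), "k1" (the pictures are not rectified: a ray, as slopes to the right and down, at radius r is drawn at 1 + k1 r^2 times it, then the intrinsics apply), "eye" and "attitude" of the camera in the world; the wrist camera has in their place "tool_from_camera" (4x4, takes a point from camera to tool coordinates, whose origin is the TCP and whose axes are the flange's). Camera axes: x right, y down, z forward; pixel columns grow to the right and rows downward; lengths in m; the calibration is good to about 2 mm. A picture is of the moment at which its call begins: read the wrist's pose just before it. camera_model takes no time and is no camera call.
A pose or a line that the arm cannot do raises r.MotionError and nothing moves.
- r.sign_off(): hands the job in; it is judged then, once.
Readings, each from a call of its own:
- r.get_t(): time.
- r.get_q(): joint angles.
- r.get_joint_velocities(): joint speeds.
- r.get_joint_torque(): joint torques, N m.
- r.get_tool_pos(): TCP position.
- r.get_ee_rot(): TCP orientation.
- r.get_contact_force(): force on the tool from outside, world axes, zero at the start.
- r.get_moment(): the same for the moment, N m.
- r.get_gripper_width(): finger opening in m.
- r.get_finger_force(): force on a finger pad.
Only numpy, scipy, OpenCV 4.12 (cv2) and the standard library are available. Lean on these libraries where they do the work, as an engineer would, in place of code of your own. Each camera call takes 0.05 s, during which the arm holds its last target. There are 200 camera calls.

## Task

Start a timed stirring run: with the fingertips, lightly press in the wide key on the outlet box, then the large round key on the magnetic stirrer, then the square key on the bench timer, in that order, each until it stays down. Use only a light touch, and leave the stirrer's small round heat key unpressed. Do not pick up, tip or push away the timer, and do not disturb the beaker, the bottles or the dish.

Things in the scene. Friction and masses are not known exactly. Their poses are not given: they have to be found in the camera images.
- outlet: fixed grey mains outlet box, 70 mm (its x) by 150 mm (its y) by 42 mm high, with two round sockets on top and one wide black key near its +y end. Origin: centre of its underside, on the bench; z up. A push of more than 20 N on it or its key is too hard.
- outlet_key_top (a point): centre of the top face of the outlet box's key: a black rectangle 36 mm (box x) by 22 mm (box y), standing 14 mm proud of the box, its top 56 mm above the bench when out. The cap is sprung (2.5 N per mm) on a latching stem; the point moves with the cap. Press it 5 to 10 mm below its start; beyond about 13 mm the finger meets the housing.
- outlet_key (a joint): stem travel of the outlet box's key in m: 0 = out (off), 0.006 = fully in (on). The stem goes straight down against a steady 3 N or so and stays where it is pushed; it counts as in from 0.003. The cap above it is squeezed about 1.2 mm meanwhile and springs back on release.
- stirrer: fixed white magnetic stirrer, 210 mm (its x) by 150 mm (its y), top face 56 mm above the bench, with a steel plate of 120 mm diameter (top at 62 mm) centred 40 mm towards its +x; at its -x end are two round black keys, a large one on the +y side and a small one on the -y side, 93 mm apart. Origin: centre of its underside; z up. A push of more than 20 N on it or its keys is too hard.
- stir_key_top (a point): centre of the top face of the stirrer's large round key: black, 28 mm diameter, standing 14 mm proud of the stirrer, its top 70 mm above the bench when out. The cap is sprung (2.5 N per mm) on a latching stem; the point moves with the cap. Press it 5 to 10 mm below its start; beyond about 13 mm the finger meets the housing.
- stir_key (a joint): stem travel of the stirrer's large round key in m: 0 = out (off), 0.006 = fully in (on). The stem goes straight down against a steady 3 N or so and stays where it is pushed; it counts as in from 0.003. The cap above it is squeezed about 1.2 mm meanwhile and springs back on release.
- heat_key_top (a point): centre of the top face of the stirrer's small round heat key, which must stay out: black, 14 mm diameter, standing 8 mm proud, its top 64 mm above the bench. Moves like the others.
- heat_key (a joint): stem travel of the small heat key in m: 0 = out (off); must stay below 0.002
- timer: loose white bench timer, 0.25 to 0.55 kg, 90 mm (its x) by 74 mm (its y) by 30 mm high, with a greenish display strip at its +x end and one square black key. Origin: centre of its underside, on the bench; z up. A push of more than 20 N on it or its key is too hard.
- timer_key_top (a point): centre of the top face of the timer's key: a black square 26 by 26 mm, standing 14 mm proud of the timer, its top 44 mm above the bench when out, 12 mm from the timer's middle towards its -x. The cap is sprung (2.5 N per mm) on a latching stem; the point moves with the cap. Press it 5 to 10 mm below its start; beyond about 13 mm the finger meets the housing.
- timer_key (a joint): stem travel of the timer's key in m: 0 = out, 0.006 = fully in (running). The stem goes straight down against a steady 3 N or so and stays where it is pushed; it counts as in from 0.003. The cap above it is squeezed about 1.2 mm meanwhile and springs back on release.
- beaker: low glass beaker, 72 mm diameter, 58 mm high, loose on the stirrer's plate, its rim 120 mm above the bench; bystander. Origin: centre of its underside
- reagent: amber glass bottle with black cap, 72 mm diameter, 165 mm high, loose on the bench; bystander. Origin: centre of its underside
- dropper: clear plastic bottle with white cap, 44 mm diameter, 110 mm high, loose on the bench; bystander. Origin: centre of its underside
- dish: small white ceramic dish, 52 mm diameter, 32 mm high, loose on the bench beyond the instruments; bystander. Origin: centre of its underside
There are look-alikes about, which are no part of the job. Leave any green look-alike of the outlet alone. Leave any pink look-alike of the timer alone.

How it is judged (in metres and radians):
On the way, in this order (a step that is already met when the one before it is completed fails the run):
1. the outlet box's key is in, the others still out (value of joint outlet_key above 0.003 m and value of joint each of stir_key, timer_key below 0.002 m), for 0.1 s.
2. the stirrer's large key is in as well, the timer's still out (value of joint each of outlet_key, stir_key above 0.003 m and value of joint timer_key below 0.002 m), for 0.1 s.
3. the timer's key is in as well (value of joint each of outlet_key, stir_key, timer_key above 0.003 m), for 0.1 s.
At the end, for the whole second after the job is handed in: the outlet key, the stirrer's large key and the timer key each in by more than 3 mm (of 6), the heat key in by less than 2 mm, the timer flat on the bench within 25 mm of its start and at rest, and the beaker, bottles and dish upright within 20 mm of where they stood (all of step 3 and value of joint heat_key below 0.002 m and height (world z) of timer below 0.006 m and distance of timer from where it was at the start of the episode below 0.025 m and angle between timer's own z axis and vertical below 0.1 rad and linear speed of timer below 0.02 m/s and distance of each of beaker, reagent, dropper, dish from where it was at the start of the episode below 0.02 m and angle between each of beaker, reagent, dropper, dish's own z axis and vertical below 0.15 rad); the robot touches nothing.
It fails at once if a key pressed out of order: the stirrer's large key before the outlet box's, or the timer's before the stirrer's ((value of joint stir_key above 0.002 m and value of joint outlet_key below 0.003 m) or (value of joint timer_key above 0.002 m and value of joint stir_key below 0.003 m)).
It fails at once if the heat key pressed in by 2 mm or more (value of joint heat_key above 0.002 m).
It fails at once if the outlet box, the stirrer, the timer or one of their keys pushed with more than 20 N (contact force between any of outlet, stirrer, timer and the fingers above 20 N or contact force between any of outlet, stirrer, timer and the arm above 20 N).
It fails at once if the timer lifted by 10 mm, tipped by 0.25 rad or pushed 25 mm away (height (world z) of timer above 0.01 m or angle between timer's own z axis and vertical above 0.25 rad or distance of timer from where it was at the start of the episode above 0.025 m).
It fails at once if a bystander moved by 20 mm or tipped (distance of any of beaker, reagent, dropper, dish from where it was at the start of the episode above 0.02 m or angle between any of beaker, reagent, dropper, dish's own z axis and vertical above 0.3 rad).
It also fails if it takes over 54 s, if anything falls off the work surface, if the arm or the gripper's body presses on something with over 40 N, if the wrist force passes 120 N, or if a joint passes its speed limit or range.

## Working session

There is one attempt and no reset: what is moved stays moved. The work goes in short steps, each a Python script; the robot and the scene stay as the last script left them, time stands still between calls to the robot, and variables do not carry over. Pictures are saved under pics/ and viewed, at most 10 in all, crops included, and the job is handed in when it is done.

```bash
mkdir -p pics; ls; python3 - <<'E'
from plant import r
import cv2,numpy as np
ims=[]
for n in("scene","side"):
    p,d=r.camera(n); np.savez(f"{n}.npz",p=p,d=d); cv2.imwrite(f"pics/{n}0.png",p[...,::-1]); m=r.camera_model(n); print(n,m)
print(r.camera_model("wrist"),r.tcp_to_grasp,r.get_ee_rot(),r.get_t())
E
```

```text
pics
scene {'fx': 486.13756784563844, 'fy': 486.13756784563844, 'cx': 285.1251579143097, 'cy': 214.17371595823602, 'k1': -0.08621430569958664, 'eye': array([1.03138079, 0.690404  , 0.70183661]), 'attitude': array([-128.08802653,   -0.46805938,  146.69674807])}
side {'fx': 382.21083694302234, 'fy': 382.21083694302234, 'cx': 281.9542448835929, 'cy': 208.12851997012106, 'k1': -0.012028758429167586, 'eye': array([0.32525274, 0.58304144, 0.46281688]), 'attitude': array([-123.00302428,   -1.41382722, -152.88410061])}
{'fx': 367.1502961002655, 'fy': 367.1502961002655, 'cx': 278.21783150157273, 'cy': 213.86918694096138, 'k1': -0.09990908189494445, 'tool_from_camera': array([[-1.13252259e-03, -9.61498406e-01, -2.74808173e-01,
         7.07581102e-02],
       [ 9.99998535e-01, -1.44170695e-03,  9.23109404e-04,
        -6.26112863e-04],
       [-1.28376107e-03, -2.74806725e-01,  9.61498630e-01,
        -1.42094586e-01],
       [ 0.00000000e+00,  0.00000000e+00,  0.00000000e+00,
         1.00000000e+00]])} 0.0187 [-1.79931881e+02  2.47903709e-03  9.00041663e+01] 0.1
```

View pics/scene0.png

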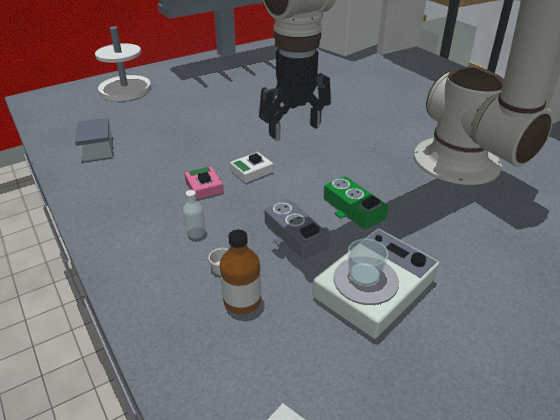

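View pics/side0.png

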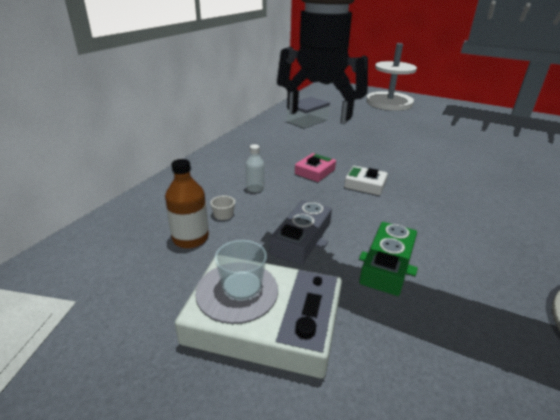

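The scene view shows these candidates:
- **Outlets:** the grey one at (296,228) has its key at (310,230). The green one at (356,200) is a look-alike, so I'll leave it.
- **Timers:** the white one at (252,165) has its key at (255,159). The pink one at (204,182) is a look-alike.
- **Stirrer:** the large key is at (418,259) and the heat key at (379,238). The dark rectangle between them at (398,250) is a display.

In the side view, the same keys are at outlet (291,232), stirrer large (306,328), heat (318,281) and timer (372,173).

Next I'll cast rays from both views and make one enlarged crop to confirm.

```bash
cat > h.py <<'E'
import cv2,numpy as np
from scipy.spatial.transform import Rotation as R
def rays(m,uv,T=None):
    K=np.array([[m["fx"],0,m["cx"]],[0,m["fy"],m["cy"]],[0,0,1]])
    u=cv2.undistortPoints(np.float64(uv).reshape(-1,1,2),K,np.array([m["k1"],0,0,0.])).reshape(-1,2)
    d=np.c_[u,np.ones(len(u))]
    if T is None: return m["eye"],d@R.from_euler("xyz",m["attitude"],degrees=True).as_matrix().T
    return T[:3,3],d@T[:3,:3].T
def onplane(m,uv,z,T=None):
    e,d=rays(m,uv,T); return e+d*((z-e[2])/d[:,2])[:,None]
def blob(p,seed,thr,win=16):
    "centroid, area of the dark blob nearest the seed pixel"
    g=p.max(2); u,v=seed; m=np.zeros(g.shape,np.uint8)
    s=np.s_[max(v-win,0):v+win+1,max(u-win,0):u+win+1]; m[s]=(g[s]<thr)
    n,l,st,c=cv2.connectedComponentsWithStats(m)
    i=min(range(1,n),key=lambda i:np.min(np.hypot(*(np.argwhere(l==i)-[v,u]).T)) - .01*st[i,4])
    return c[i],st[i,4],l==i
E
python3 - <<'E'
from plant import r
from h import *
H=dict(outlet=.056,stir=.07,heat=.064,timer=.044)
S=dict(scene=dict(outlet=(310,230),stir=(418,259),heat=(379,238),timer=(255,159)),
 side=dict(outlet=(291,232),stir=(306,328),heat=(318,281),timer=(372,173)))
for n in S:
    f=np.load(n+".npz");p=f["p"];m=r.camera_model(n)
    for k,s in S[n].items():
        c,a,_=blob(p,s,42); print(n,k,c.round(1),a,p[s[1],s[0]],onplane(m,[c],H[k]).round(4), onplane(m,[s],H[k]).round(4))
f=np.load("scene.npz")["p"]; c=cv2.resize(f[140:340,170:450],None,fx=2.8,fy=2.8,interpolation=cv2.INTER_CUBIC); cv2.imwrite("pics/crop.png",c[...,::-1])
# bystanders, rough
m=r.camera_model("scene"); print(onplane(m,[(240,290),(195,232),(221,262)],.0).round(3), onplane(m,[(238,238)],.165).round(3),onplane(m,[(368,255)],.12).round(3))
E
```

```text
scene outlet [309.4 230.1] 171 [29 33 31] [[0.5617 0.0764 0.056 ]] [[0.5603 0.0768 0.056 ]]
scene stir [417.9 259.4] 145 [28 30 30] [[0.4486 0.2725 0.07  ]] [[0.4475 0.2718 0.07  ]]
scene heat [378.5 238.2] 23 [31 33 38] [[0.465  0.1801 0.064 ]] [[0.4638 0.1802 0.064 ]]
scene timer [254.8 158.4] 57 [33 36 39] [[ 0.5039 -0.2449  0.044 ]] [[ 0.505  -0.2418  0.044 ]]
side outlet [291.4 231.6] 262 [12 10 12] [[0.552  0.0811 0.056 ]] [[0.5521 0.0825 0.056 ]]
side stir [305.9 325.6] 417 [14 15 18] [[0.4392 0.2716 0.07  ]] [[0.4376 0.2751 0.07  ]]
side heat [317.1 280.6] 48 [16 16 17] [[0.4605 0.1826 0.064 ]] [[0.459  0.1826 0.064 ]]
side timer [371.8 172.8] 63 [13 13 17] [[ 0.4939 -0.2377  0.044 ]] [[ 0.4931 -0.237   0.044 ]]
[[ 0.741  0.098  0.   ]
 [ 0.74  -0.11   0.   ]
 [ 0.736  0.008  0.   ]] [[0.754 0.132 0.165]] [[0.561 0.249 0.12 ]]
```

View pics/crop.png

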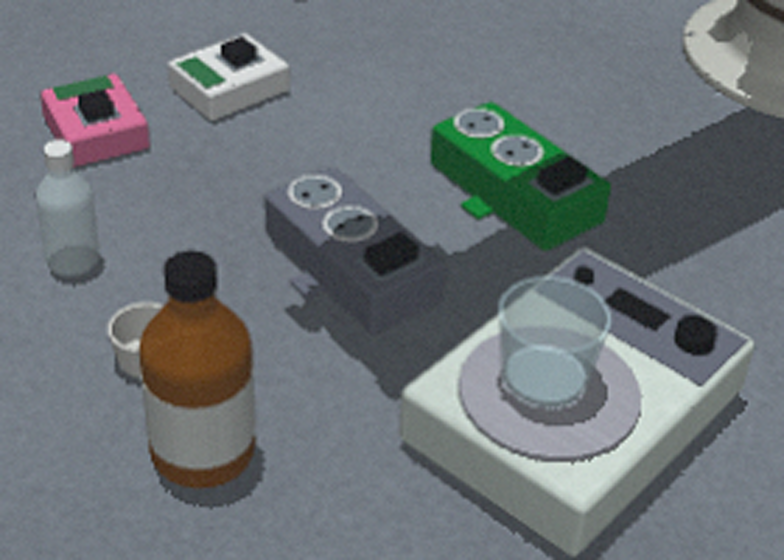

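The crop confirms three things: the grey outlet's key has a black cap, the white timer has a green display, and the stirrer's large key is at the near-robot corner with the small one at the other end. The distance between the two stirrer keys is about 94 mm against 93 given. Next I'll look from above each key with the wrist camera.

```bash
cat > look.py <<'E'
from plant import r
from h import *
r.command_gripper(0.0)
A=dict(outlet=(.557,.079,.056),stir=(.445,.272,.07),timer=(.500,-.241,.044)); out={}; tiles=[]
for k in("timer","stir","outlet"):
    x,y,z=A[k]; r.move_pose([x,y,z+.13],[180,0,90]); r.dwell(.3)
    T=np.eye(4); T[:3,3]=r.get_tool_pos(); T[:3,:3]=R.from_euler("xyz",r.get_ee_rot(),degrees=True).as_matrix()
    m=r.camera_model("wrist"); W=T@m["tool_from_camera"]; p,d=r.camera("wrist")
    np.savez("w_"+k,p=p,d=d,W=W)
    # predicted pixel of the estimate
    c=(np.linalg.inv(W)@[x,y,z,1])[:3]; s=c[:2]/c[2]; s=s*(1+m["k1"]*(s@s)); uv=(m["fx"]*s[0]+m["cx"],m["fy"]*s[1]+m["cy"])
    print(k,np.round(uv),r.get_t(),r.get_contact_force().round(2)); tiles.append(cv2.resize(p,(400,300)))
tiles.append(tiles[0]*0)
cv2.imwrite("pics/w1.png",np.vstack([np.hstack(tiles[:2]),np.hstack(tiles[2:])])[...,::-1])
E
python3 look.py
```

```text
timer [278. 206.] 2.2083 [-0.26 -0.39 -0.12]
stir [278. 205.] 4.4333 [-0.6  -0.28  0.23]
outlet [279. 206.] 5.675 [ 0.75 -0.81 -0.22]
```

View pics/w1.png

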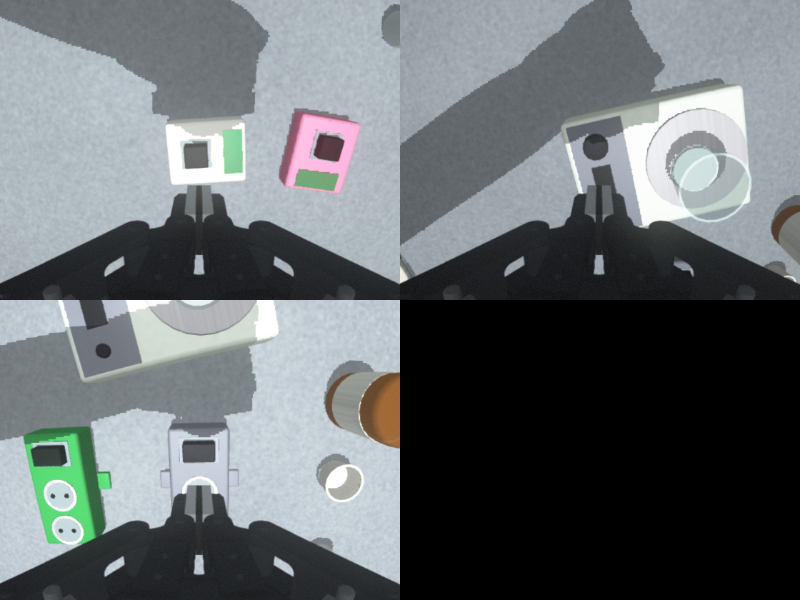

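The wrist views show the keys where predicted. In full-size pixels, the timer key is at about (274,217), the stirrer large key at (273,204) and the outlet key at (279,213). I'll refine each with a dark mask limited to the cap-top height by depth.

```bash
cat > meas.py <<'E'
from plant import r
from h import *
m=r.camera_model("wrist")
H=dict(outlet=.056,stir=.07,timer=.044); S=dict(timer=(274,217),stir=(273,204),outlet=(279,213))
for k in H:
    f=np.load(f"w_{k}.npz"); p,d,W=f["p"],f["d"],f["W"]; u,v=S[k]
    vv,uu=np.mgrid[v-40:v+41,u-40:u+41]; uv=np.c_[uu.ravel(),vv.ravel()]
    e,ray=rays(m,uv,W); X=e+ray*d[uv[:,1],uv[:,0]][:,None]
    g=p[uv[:,1],uv[:,0]].max(1); zc=np.median(X[(np.hypot(*(uv-[u,v]).T)<6),2])
    ok=(g<100)&(abs(X[:,2]-zc)<.005)
    img=np.zeros((81,81),np.uint8); img.ravel()[ok]=255
    n,l,st,c=cv2.connectedComponentsWithStats(cv2.morphologyEx(img,cv2.MORPH_OPEN,np.ones((3,3))))
    i=l[40,40] or 1+np.argmax(st[1:,4]); q=np.argwhere(l==i)[:,::-1]+[u-40,v-40]
    P=onplane(m,q,H[k],W)[:,:2]; rc=cv2.minAreaRect((P*1000).astype(np.float32))
    print(k,"zc",zc.round(4),"n",len(q),"rect mm",np.round(rc[0],1),np.round(rc[1],1),round(rc[2],1),"centroid",P.mean(0).round(4),"depth-xy",np.median(X[l.ravel()==i],0).round(4))
E
python3 meas.py
```

```text
outlet zc 0.0554 n 1222 rect mm [556.3  74. ] [34.2 21.6] 0.0 centroid [0.5564 0.0741] depth-xy [0.5563 0.074  0.0552]
stir zc 0.0694 n 958 rect mm [441.2 270.7] [26.9 25.4] 89.9 centroid [0.4412 0.2708] depth-xy [0.4409 0.2707 0.0693]
timer zc 0.0435 n 58 rect mm [ 492.3 -239.8] [ 2.4 13.8] 90.0 centroid [ 0.4924 -0.2399] depth-xy [ 0.4923 -0.2404  0.0419]
```

Heights and sizes match the description for the outlet and stirrer keys. I'll press the outlet key first, with a force-stop guard, and re-measure its cap height. I'll also redo the timer mask with a looser threshold.

```bash
cat > press.py <<'E'
from plant import r
from h import *
def press(k,x,y,z,deep=.0078):
    o=[180,0,90]; r.move_pose([x,y,z+.03],o); r.move_linear([x,y,z+.006],vel=.05); r.dwell(.2); f0=r.get_contact_force()
    s=r.move_linear([x,y,z-deep],vel=.015,f_stop=9); r.dwell(.3)
    print(k,"stopped",s,"tcp",r.get_tool_pos().round(4),"dF",(r.get_contact_force()-f0).round(2))
    r.move_linear([x,y,z+.03],vel=.08); r.move_linear([x,y,z+.13],vel=.2); r.dwell(.3)
    T=np.eye(4); T[:3,3]=r.get_tool_pos(); T[:3,:3]=R.from_euler("xyz",r.get_ee_rot(),degrees=True).as_matrix()
    W=T@r.camera_model("wrist")["tool_from_camera"]; p,d=r.camera("wrist"); np.savez("v_"+k,p=p,d=d,W=W)
    m=r.camera_model("wrist"); c=(np.linalg.inv(W)@[x,y,z-.003,1])[:3]; s=c[:2]/c[2]; u,v=(s*(1+m["k1"]*(s@s))*m["fx"]+[m["cx"],m["cy"]]).round().astype(int)
    vv,uu=np.mgrid[v-4:v+5,u-4:u+5]; uv=np.c_[uu.ravel(),vv.ravel()]; e,ray=rays(m,uv,W)
    print(k,"cap z now",np.median((e+ray*d[uv[:,1],uv[:,0]][:,None])[:,2]).round(4),"was",z,"t",r.get_t())
E
sed -i 's/g<100/g<(130 if k=="timer" else 100)/' meas.py; python3 meas.py | grep timer
python3 -c "
from press import *
press('outlet',.5563,.0741,.056)"
```

```text
timer zc 0.0435 n 1023 rect mm [ 496.9 -251.3] [24.9 25.9] 3.8 centroid [ 0.4969 -0.2511] depth-xy [ 0.4969 -0.2513  0.0433]
outlet stopped False tcp [0.5564 0.0741 0.0483] dF [0.36 0.76 4.82]
outlet cap z now 0.0494 was 0.056 t 9.9833
```

The outlet cap dropped 5.8 mm and stays down. Next is the stirrer key, and then a second look at the timer from a shifted pose.

```bash
python3 - <<'E'
from press import *
press('stir',.4412,.2707,.07)
E
sed -i 's/^r.command.*//; s/for k in("timer","stir","outlet")/for k in("timer",)/; s/timer=(.500,-.241,.044)/timer=(.497,-.265,.044)/; s/^tiles.*//; s/^cv2.*//' look.py; python3 look.py
python3 - <<'E'
import numpy as np,cv2
p=np.load("w_timer.npz")["p"]; cv2.imwrite("pics/w2.png",p[...,::-1])
E
sed -i 's/timer=(274,217)/timer=(278,180)/' meas.py; python3 meas.py | grep timer
```

```text
stir stopped False tcp [0.4413 0.2707 0.0623] dF [ 0.12 -1.17  4.72]
stir cap z now 0.0634 was 0.07 t 14.7667
timer [278. 206.] 17.0667 [-0.2   0.2  -0.53]
timer zc 0.0434 n 1130 rect mm [ 497.2 -251.8] [25.8 26.1] 4.1 centroid [ 0.4971 -0.2516] depth-xy [ 0.4971 -0.2515  0.0432]
```

View pics/w2.png

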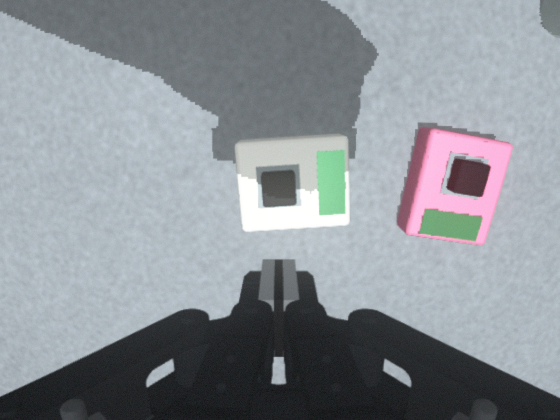

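The stirrer cap dropped about 6 mm. In the new view the white timer's key is at (278,187), and both wrist looks agree on (0.497, −0.2515) with a 26 mm square cap. I'll press it now.

```bash
python3 - <<'E'
from press import *
press('timer',.4971,-.2515,.044)
p=np.load("v_timer.npz")["p"]; cv2.imwrite("pics/w3.png",p[...,::-1])
E
```

```text
timer stopped False tcp [ 0.4971 -0.2515  0.0362] dF [-0.54  1.49  3.83]
timer cap z now 0.0372 was 0.044 t 21.375
```

```bash
python3 -c "
from plant import r
print(r.sign_off())"
```

```text
the job is handed in; nothing more can be done
None
```

I pressed the outlet, stirrer and timer keys in that order and handed the job in at about 21 s. Each cap stayed about 6 mm down, with under 5 N of downward push each time; the heat key and bystanders weren't pressed or touched, though I didn't re-measure them, and no verdict was returned.

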